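Load a dip slide in the viewer and hold the lens arm at the mark

TASK

Take the dip slide with the wide crossbar grip out of the two-slot rack, slide it upright, lower edge first, fully down into the slot of the dip-slide viewer and let go of it. Then squeeze the grip head of the viewer's telescoping lens arm so that its lock button is pressed in, draw the arm out until its pointer stands at the nib of the marker clip on the scale, and finish while still holding it there, at rest: the arm springs back when let go. Do not shift the marker clip, and leave the other dip slide and everything else on the bench where they are.

Things in the scene. Friction and masses are not known exactly. Their poses are not given: they have to be found in the camera images.
- viewer: dip-slide viewer, fixed: white base plate, 12 mm thick, spanning its x -80..100, y -240..150 mm. Origin on the bench under the lens arm's centre line; z up, y the way the arm comes out, x level from arm to scale. The arm slides in a square 26 mm sleeve, centre line x 0, 105 mm above the bench, y -237..-89 mm. A grey slotted block stands on its -x side
- slot_floor (a point): centre of the floor of the slot in the viewer's slotted block, 14 mm above the bench, at viewer x -50, y 110 mm. The block is 34 x 70 mm, its top 42 mm above the bench. The slot is 9 mm (viewer x) by 46 mm (viewer y) and 28 mm deep, with a 3 mm chamfer round its mouth; axes are the viewer's
- slot_mouth (a point): centre of that slot's mouth, level with the block's top, 28 mm above the slot floor
- lens_out (a joint): how far the lens arm is drawn out along the viewer's +y, m: 0 fully in (as at the start, locked), at most 0.115. A spring draws it in with 3 N (in) to 4.4 N (out). A steel tooth on the lock button stops it after about 4 mm unless the button is pressed in
- lens_arm: the telescoping lens arm with its black grip head, 24 mm (x) by 30 mm (y) by 44 mm high, axes as the viewer's. Origin on the arm's centre line at mid-head, 105 mm above the bench; at viewer x 0, y -60 mm with the arm in. Its -x side is a plain face at x -14 mm; the lock button stands out on its +x side. It moves with the arm
- lens (a point): centre of the upright round lens (62 mm across, 65 mm above the bench) that hangs from the arm 90 mm ahead of the grip head; it moves with the arm
- squeeze (a point): point in the grip head midway between its fixed face and the fully pressed button (1 mm to +x of the head's origin): where to centre a gripper that comes from above and closes along the viewer's x. Unpressed the pair is 40 mm wide, fully pressed 30 mm
- lock_button (a joint): how far the lock button is pressed in, m: 0 out, 0.010 fully in. Spring, about 2 N at the start to 6 N fully in; it pops out when let go. The arm is free to slide once it is in by more than 0.004
- button_face (a point): centre of the lock button's face, a steel block 24 mm wide and 30 mm high on the +x side of the grip head, 26 mm from the arm's centre line when out; pressed towards the viewer's -x
- pointer (a point): tip of the thin bent steel pointer that sticks out from the lens arm towards +x, 45 mm ahead of the grip head's origin, over the scale. It moves with the arm
- nib (a point): nib tip of the white marker clip: the mark. The clip (14 mm along the scale, 12 mm high) sits on the flat aluminium scale (30 x 135 mm, top 68 mm above the bench, black lines every 10 mm), its nib pointing to the viewer's -x. The arm is at the mark when pointer and nib have the same viewer y. Axes as the viewer's. A 2 N push would shift the clip
- rack: blue slotted rack, fixed, 170 x 66 mm, 30 mm high. Origin: centre of its underside. Two slots at its x = -45 and +45 mm, each 9 mm (its x) by 46 mm (its y), 24 mm deep, each with a dip slide standing in it
- slide_wide: the dip slide to load: flat white paddle, standing in either slot of the rack. Blade 6 mm thick (its x), 40 mm wide (its y), 81 mm high, amber pads on its faces; on top a crossbar grip 14 mm thick (x), 52 mm wide (y), 24 mm high, centre 93 mm above the lower edge. About 60 g. Origin: centre of the lower edge; z up. Either way round fits
- slide_narrow: the other dip slide, in the rack's other slot: the same, but with a short grip only 20 mm wide (its y). To be left in the rack
- vial: small capped glass vial, 24 mm across, 42 mm tall, standing on the viewer's base plate beside the sleeve, on its +x side. Origin: centre of its underside. A bystander
- media_bottle: amber media bottle with a cap, 72 mm across, 150 mm tall, standing. Origin: centre of its underside. A bystander
- petri: closed clear culture dish, 60 mm across, 15 mm high, lying flat. Origin: centre of its underside. A bystander
- beaker: open glass beaker, 72 mm across, 90 mm tall. Origin: centre of its underside. A bystander
- tip_box: black pipette-tip box with a clear lid, 120 x 85 mm, 72 mm high. Origin: centre of its underside. A bystander
- wash_jar: white plastic jar, 52 mm across, 70 mm tall. Origin: centre of its underside. A bystander

How it is judged:
By the outcome, as a careful person would: the job done as asked, in the order asked, and still so for the second after the job is handed in, while the arm keeps its last pose, push and grip.
It also fails if it takes over 54 s, if anything falls off the work surface, if the arm or the gripper's body presses on something with over 40 N, if the wrist force passes 120 N, or if a joint passes its speed limit or range.

ROBOT

A 6-joint arm with a two-finger parallel gripper is mounted at the origin on the work surface. World frame = base frame: x ahead of the robot, y to its left, z up, the work surface at z = 0. Lengths are in m, angles in rad, forces in N, time in s.
With the tool pointing down it reaches from about 0.35 to 0.725 m from the base axis. Payload 4.3 kg.
Tool frame: the origin (TCP) lies at the very end of the fingers, on their centre line; the grasp point (between the pads) lies ctrl.hold_point_z behind it (ctrl.hold_point_z is the distance from the TCP to the grasp point, in m); z points along the fingers, x is the direction in which the jaws open and shut, and the axes are right-handed (so a half turn about z gives the same grasp; the last joint's range is limited). The gripper opens to 85 mm and grips with 20 to 120 N. Pads are 22 mm wide; open, the fingers measure 114 mm over their backs; the gripper's body (76 mm by 85 mm) begins 54 mm behind the grasp point. The pads swing forward as they close: fully open they stand 13 mm farther back than shut.
Start: joints at [-1.35, 0.377, 0.081, 1.274, 0, 1.46], TCP at [0.187, -0.544, 0.231] pointing down, gripper open.
Joint ranges: [-2.72, 2.72], [-0.84, 1.66], [-1.02, 1.22], [-1.77, 2.12], [-1.37, 1.28], [-3.14, 3.14]. Speed limits (rad/s): [2.57, 2.57, 3.14, 3.14, 3.14, 3.14].

INTERFACE

Orientations are given as [roll, pitch, yaw] about the fixed x, y, z axes, in that order (R = Rz(yaw) Ry(pitch) Rx(roll)).
In Python, from station import read_state, viewer, ticket, ctrl gives the robot as it stands.
- The arm moves only by the shell command python3 -m pendant 'ROWS' [FORCE]. ROWS is JSON, one flat list of numbers, 7 for each row, row after row: the opening, from 0 (shut) to 1 (fully open), then the shift along the world's x, y, z as a fraction of full scale, then the turn, a rotation vector about the world's x, y, z as a fraction of full scale. A call has 1 to 5 rows; each row is the pose to reach, as a shift and turn from the pose commanded when the call began, turning the shorter way round; what a row does not reach only later rows make up. Full scale, the value 1, is 0.15 m for a shift and pi rad for a turn. A row lasts 1/12 s, in which the tool goes at most 41.7 mm and 7.16 degrees, less where a joint would pass 70% of its speed; a pose out of reach is approached as far as the arm can. A call with a number of a shift or a turn outside -1 to 1 is refused whole. A call with a gripper value outside its range is refused whole. The fingers move at their own pace and stop on an object; FORCE is the grip in N (left out, the last holds). Time passes only in rows, so rows that repeat a pose let the fingers close. It gives the time, the measured TCP pose, the force and the opening at its end, in the units of the state.
- read_state(): the state, without advancing time (a new reading comes with each control period).
- viewer.read_camera(name): name is "scene" or "top"; returns (picture, depth): 420x560x3 uint8, red, green, blue; 420x560 float32, m along the optical axis (not along the pixel's ray), 0 where there is no reading.
- viewer.camera_params(name): a dict with "fx", "fy", "cx", "cy" (pixels), "camera_from_world" (4x4, takes a point from world to camera coordinates). Camera axes: x right, y up, looking along -z (the intrinsics and any distortion apply to the point x, -y, -z); pixel columns grow to the right and rows downward; lengths in m; the calibration is good to about 2 mm. A picture is of the moment at which its call begins. camera_params takes no time and is no camera call.
- ticket.close_job(): hands the job in, once; it reports no verdict.
The state is a dict: "time": time; "joints": joint angles; "joint_velocities": joint speeds; "effort": joint torques, N m; "tcp_pos": TCP position; "tcp_rot": TCP orientation; "force": force on the tool from outside, world axes, zero at the start; "moment": the same for the moment, N m; "gripper_width": finger opening in m.
Only numpy, scipy, OpenCV 4.12 (cv2) and the standard library are available. Lean on these libraries where they do the work, as an engineer would, in place of code of your own. Each camera call takes 0.05 s, during which the arm holds its last target.

## Working session

There is one attempt and no reset: what is moved stays moved. The work goes in short steps, Python scripts to look and compute and a shell command to move; the robot and the scene stay as the last step left them, time stands still between calls to the robot, and variables do not carry over. Pictures are saved under pics/ and viewed, and the job is handed in when it is done.

```bash
mkdir -p pics; ls; python3 - <<'E'
from station import read_state, viewer, ticket, ctrl
import cv2,numpy as np
s=read_state();print(s, ctrl.hold_point_z)
for n in("scene","top"):
    p,d=viewer.read_camera(n);cv2.imwrite(f"pics/{n}0.png",p[:,:,::-1]);np.savez(f"pics/{n}0.npz",p=p,d=d)
    print(n,viewer.camera_params(n))
E
```

```text
pics
{'time': 0.0, 'joints': array([-1.35032549e+00,  3.78062318e-01,  7.95903625e-02,  1.27440717e+00,
        1.42217604e-05,  1.46051134e+00]), 'joint_velocities': array([-0.00077433, -0.00100139, -0.00096339, -0.00084661,  0.00050516,
        0.00048799]), 'effort': array([-1.45030237e-03, -4.63600588e+01,  2.69878274e+01,  2.07061874e-02,
       -2.53233966e-04,  6.13324431e-07]), 'tcp_pos': array([ 0.18660505, -0.54316279,  0.23034755]), 'tcp_rot': array([-3.14134928e+00,  2.06858471e-03, -1.24004026e+00]), 'force': array([-0.12637078,  0.30034893, -0.05609059]), 'moment': array([ 0.02629927,  0.01134787, -0.01413427]), 'gripper_width': 0.08547133181453484} 0.0187
scene {'fx': 399.3740056177315, 'fy': 399.3740056177315, 'cx': 284.5183304062619, 'cy': 213.19257909191668, 'camera_from_world': array([[ 0.16171015,  0.98677819,  0.01089169, -0.10514409],
       [-0.5717257 ,  0.08468524,  0.81606258,  0.22932964],
       [ 0.80435039, -0.13819266,  0.57786092, -1.49249342],
       [ 0.        ,  0.        ,  0.        ,  1.        ]])}
top {'fx': 383.59855613582175, 'fy': 383.59855613582175, 'cx': 278.8984757973477, 'cy': 205.69171928418453, 'camera_from_world': array([[-0.02436351, -0.99960311, -0.01414337,  0.03933238],
       [ 0.99182518, -0.0259417 ,  0.12493932, -0.54921986],
       [-0.12525664, -0.01098379,  0.99206357, -1.2272566 ],
       [ 0.        ,  0.        ,  0.        ,  1.        ]])}
```

View pics/scene0.png

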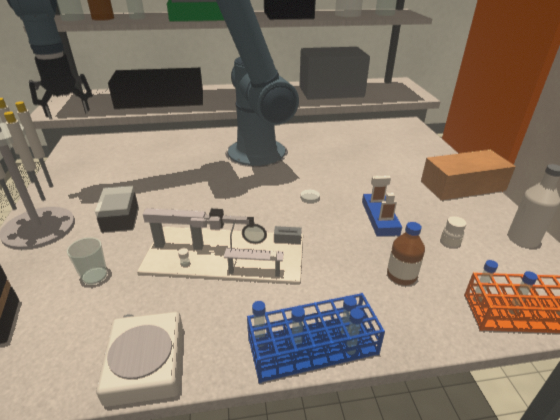

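View pics/top0.png

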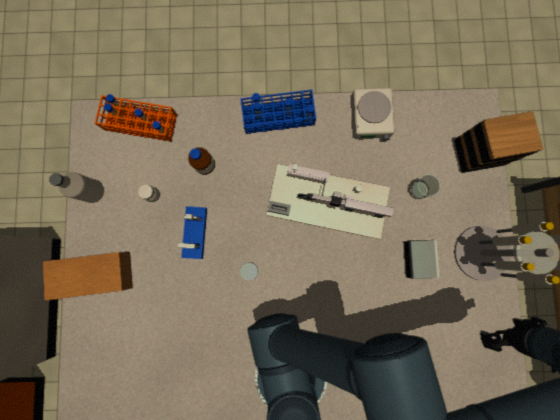

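The scene picture shows the viewer (plate about (145-305, 210-275)), and the rack at (380,210). The top picture shows the rack at (194,232), the viewer at (330,200) and the slot block at (280,210). I'll zoom in next.

```bash
cat > h.py <<'E'
import numpy as np,cv2
from station import read_state, viewer, ctrl
def pts(n,d):
    c=viewer.camera_params(n);h,w=d.shape
    u,v=np.meshgrid(np.arange(w),np.arange(h))
    X=np.stack([(u-c['cx'])/c['fx']*d,-(v-c['cy'])/c['fy']*d,-d,np.ones_like(d)],-1)
    W=X@np.linalg.inv(c['camera_from_world']).T
    W=W[...,:3];W[d<=0]=np.nan
    return W
def proj(n,P):
    c=viewer.camera_params(n);P=np.atleast_2d(P)
    q=np.c_[P,np.ones(len(P))]@c['camera_from_world'].T
    return np.c_[c['cx']+c['fx']*q[:,0]/-q[:,2],c['cy']+c['fy']*q[:,1]/q[:,2]]
def ray(n,u,v,z):
    c=viewer.camera_params(n);Ti=np.linalg.inv(c['camera_from_world'])
    d=Ti[:3,:3]@np.array([(u-c['cx'])/c['fx'],-(v-c['cy'])/c['fy'],-1]);o=Ti[:3,3]
    return o+d*(z-o[2])/d[2]
def crop(n,p,x0,x1,y0,y1,s,out):
    cv2.imwrite(out,cv2.resize(p[y0:y1,x0:x1,::-1],None,fx=s,fy=s,interpolation=cv2.INTER_CUBIC))
E
python3 - <<'E'
from h import *
T=np.load('pics/top0.npz');S=np.load('pics/scene0.npz')
crop('top',T['p'],255,405,150,250,5,'pics/tv.png')
crop('top',T['p'],170,230,195,270,8,'pics/tr.png')
crop('scene',S['p'],140,310,190,290,4,'pics/sv.png')
crop('scene',S['p'],350,420,165,245,7,'pics/sr.png')
W=pts('top',T['d'])
for (x,y,w,h) in((255,150,150,100),(170,195,60,75)):
    Q=W[y:y+h,x:x+w].reshape(-1,3)
    z=Q[:,2];print(np.histogram(z,bins=np.arange(-.01,.14,.005)))
E
```

```text
(array([ 237, 4034, 4105, 1279, 3120,  594,   22,   10,   10,   54,  135,
         28,   28,   22,   36,  262,   93,   18,   18,    9,   10,   21,
         31,   66,  168,  360,  101,   60,    3,    0]), array([-0.01 , -0.005,  0.   ,  0.005,  0.01 ,  0.015,  0.02 ,  0.025,
        0.03 ,  0.035,  0.04 ,  0.045,  0.05 ,  0.055,  0.06 ,  0.065,
        0.07 ,  0.075,  0.08 ,  0.085,  0.09 ,  0.095,  0.1  ,  0.105,
        0.11 ,  0.115,  0.12 ,  0.125,  0.13 ,  0.135,  0.14 ]))
(array([  63, 1409, 1743,  154,   17,   15,   34,  401,  470,   35,    5,
          2,    2,    2,    0,    1,    1,    4,    1,    8,    3,    4,
          3,   35,   75,    3,    0,    0,    0,    0]), array([-0.01 , -0.005,  0.   ,  0.005,  0.01 ,  0.015,  0.02 ,  0.025,
        0.03 ,  0.035,  0.04 ,  0.045,  0.05 ,  0.055,  0.06 ,  0.065,
        0.07 ,  0.075,  0.08 ,  0.085,  0.09 ,  0.095,  0.1  ,  0.105,
        0.11 ,  0.115,  0.12 ,  0.125,  0.13 ,  0.135,  0.14 ]))
```

View pics/tv.png

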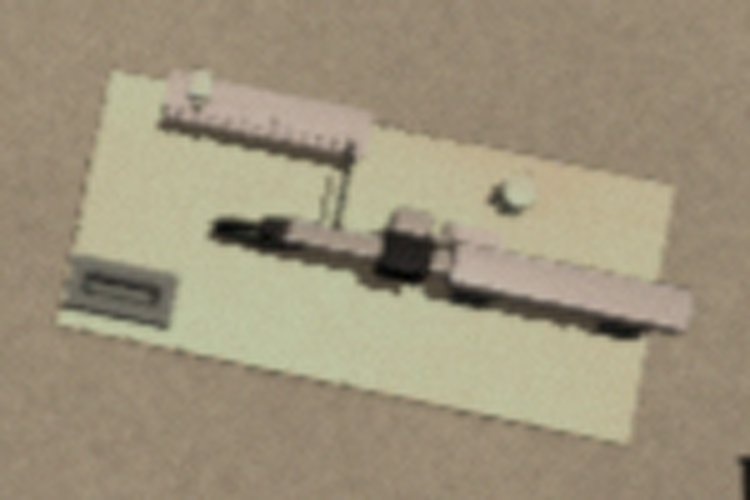

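View pics/tr.png

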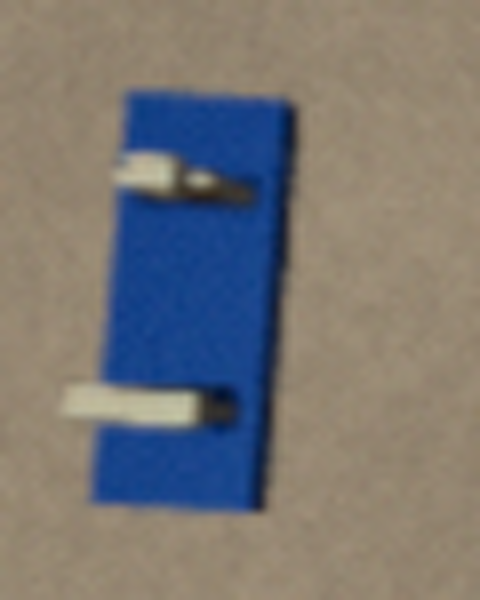

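View pics/sv.png

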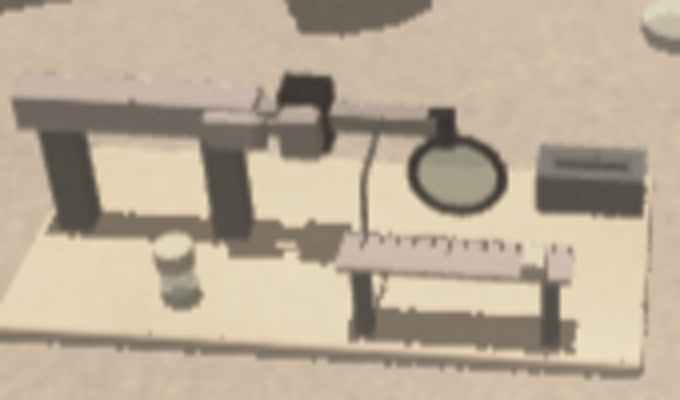

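View pics/sr.png

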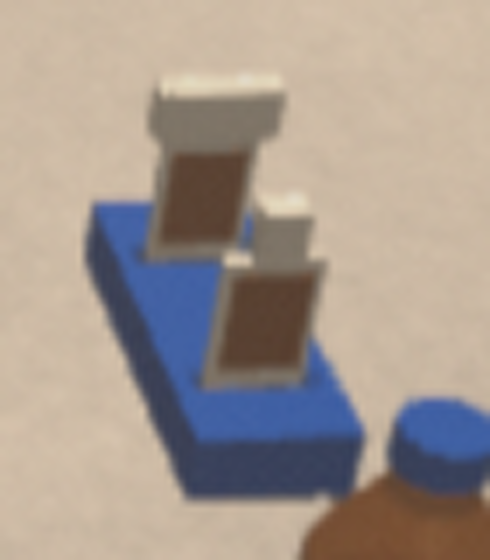

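The wide slide is the one nearer the robot: its grip is at about (187,245) in top and (380,180) in scene. I'll fit the viewer and rack poses from corner features in both pictures.

```bash
cat > fit.py <<'E'
from h import *
from scipy.optimize import least_squares
def tf(p,L):
    c,s=np.cos(p[2]),np.sin(p[2]);L=np.atleast_2d(np.array(L,float))/1000
    return np.c_[p[0]+c*L[:,0]-s*L[:,1],p[1]+s*L[:,0]+c*L[:,1],L[:,2]]
tv=lambda x,y:(255+(x+.5)/5-.5,150+(y+.5)/5-.5)
tr=lambda x,y:(170+(x+.5)/8-.5,195+(y+.5)/8-.5)
sv=lambda x,y:(140+(x+.5)/4-.5,190+(y+.5)/4-.5)
sr=lambda x,y:(350+(x+.5)/7-.5,165+(y+.5)/7-.5)
V=[('top',tv(112,70),(100,150,12)),('top',tv(675,185),(100,-240,12)),('top',tv(630,442),(-80,-240,12)),('top',tv(58,322),(-80,150,12)),
('top',tv(72,255),(-33,145,42)),('top',tv(178,272),(-33,75,42)),('top',tv(165,327),(-67,75,42)),
('scene',sv(642,372),(100,150,12)),('scene',sv(645,150),(-33,145,42)),('scene',sv(540,148),(-67,75,42)) if 0 else ('scene',sv(652,183),(-80,150,12)),
('scene',sv(538,182),(-33,75,42)),('scene',sv(645,183),(-33,145,42)),]
R=[('top',tr(127,92),(85,33,30)),('top',tr(290,100),(85,-33,30)),('top',tr(260,510),(-85,-33,30)),('top',tr(93,502),(-85,33,30)),
('scene',sr(195,438),(85,-33,30)),('scene',sr(362,435),(85,33,30)),('scene',sr(93,205),(-85,-33,30)),('scene',sr(187,495),(85,-33,0))]
def fit(F,p0):
    L=[f[2] for f in F];UV=np.array([f[1] for f in F])
    def r(p,bias=True):
        W=tf(p,L);return np.concatenate([(proj(f[0],w)[0]-uv) for f,w,uv in zip(F,W,UV)])
    s=least_squares(r,p0,loss='soft_l1',f_scale=.7)
    return s.x,r(s.x).reshape(-1,2)
if __name__=='__main__':
    v0=ray('top',*tv(390,200),.105)
    for F,p0 in((V,[v0[0],v0[1],1.4]),(R,[.5,.25,0])):
        for cam in(None,'top','scene'):
            G=[f for f in F if cam in(None,f[0])]
            p,r=fit(G,p0);print(cam,p.round(4),'\n' if cam is None else '',r.round(1).tolist() if cam is None else abs(r).max())
E
python3 fit.py
```

```text
None [ 0.5675 -0.0932 -0.2349] 
 [[-0.3, -0.7], [0.7, -0.4], [0.2, 0.8], [-0.7, 0.4], [0.6, -0.7], [0.3, 0.2], [0.7, -0.6], [0.4, -1.2], [0.2, 8.5], [0.6, -1.8], [-0.4, -1.0], [0.2, 0.2]]
top [ 0.567  -0.0922 -0.2318]  0.9819331486017404
scene [ 0.57   -0.0942 -0.2354]  9.116867036095499
None [ 0.4702  0.3079 -0.0827] 
 [[0.4, -0.0], [-0.2, 0.1], [-0.7, 0.6], [0.1, 0.4], [0.2, 0.7], [0.4, 0.1], [-0.4, -0.2], [-0.3, 1.3]]Traceback (most recent call last):
  File "fit.py", line 27, in <module>
    p,r=fit(G,p0);print(cam,p.round(4),'\n' if cam is None else '',r.round(1).tolist() if cam is None else abs(r).max())
        ~~~^^^^^^
  File "fit.py", line 20, in fit
    s=least_squares(r,p0,loss='soft_l1',f_scale=.7)
    return func(*args, **kwargs)
    result = trf(vector_fun.fun, vector_fun.jac, x0, f0, J0, lb, ub, ftol, xtol,
                 gtol, max_nfev, x_scale, loss_function, tr_solver,
                 tr_options.copy(), verbose, callback=callback_wrapped)
    return trf_no_bounds(
        fun, jac, x0, f0, J0, ftol, xtol, gtol, max_nfev, x_scale,
        loss_function, tr_solver
[... 693 characters left out ...]
          ^^^
    df = [f_eval - f0 for f_eval in f_evals]
                                    ^^^^^^^
    f = np.atleast_1d(self.fun(x, *self.args, **self.kwargs))
                      ~~~~~~~~^^^^^^^^^^^^^^^^^^^^^^^^^^^^^^
    return np.atleast_1d(self.fun(x))
                         ~~~~~~~~^^^
    return self.f(x, *self.args, **self.kwargs)
           ~~~~~~^^^^^^^^^^^^^^^^^^^^^^^^^^^^^^
  File "fit.py", line 19, in r
    W=tf(p,L);return np.concatenate([(proj(f[0],w)[0]-uv) for f,w,uv in zip(F,W,UV)])
                                      ~~~~^^^^^^^^
  File "h.py", line 11, in proj
    c=viewer.camera_params(n);P=np.atleast_2d(P)
ValueError: time passes only in moves, steps and waits
```

```bash
python3 - <<'E'
s=open('h.py').read()
s=s.replace("def pts","CP={n:viewer.camera_params(n) for n in('scene','top')}\ndef pts",1).replace("c=viewer.camera_params(n)","c=CP[n]")
open('h.py','w').write(s)
f=open('fit.py').read().replace("('scene',sv(645,150),(-33,145,42)),","")
open('fit.py','w').write(f)
E
python3 fit.py
cat > ov.py <<'E'
from fit import *
def box(p,x0,x1,y0,y1,z):return tf(p,[(x0,y0,z),(x1,y0,z),(x1,y1,z),(x0,y1,z)])
def draw(n,img,polys,x0,x1,y0,y1,s,out):
    a=cv2.resize(img[y0:y1,x0:x1,::-1],None,fx=s,fy=s,interpolation=cv2.INTER_CUBIC)
    for P in polys:
        q=(proj(n,P)-[x0,y0]+.5)*s-.5
        cv2.polylines(a,[np.round(q).astype(int)],True,(0,0,255),1)
    cv2.imwrite(out,a)
def polys(v,r):
    return [box(v,-80,100,-240,150,12),box(v,-67,-33,75,145,42),box(v,-57.5,-42.5,84,136,42),box(v,-13,13,-237,-89,118),box(v,-12,12,-75,-45,127),
    box(r,-85,85,-33,33,30),box(r,-52,-38,-26,26,111),box(r,38,52,-10,10,111)]
if __name__=='__main__':
    v,_=fit(V,[.5675,-.093,-.235]);r,_=fit(R,[.47,.308,-.083])
    T=np.load('pics/top0.npz')['p'];S=np.load('pics/scene0.npz')['p']
    P=polys(v,r)
    draw('top',T,P,255,405,150,250,5,'pics/o1.png');draw('top',T,P,170,230,195,270,7,'pics/o2.png')
    draw('scene',S,P,140,310,190,290,4,'pics/o3.png');draw('scene',S,P,350,420,165,245,7,'pics/o4.png')
E
python3 ov.py
python3 -c "
import cv2,numpy as np
a=[cv2.imread(f'pics/o{i}.png') for i in(1,3)];print([i.shape for i in a])
b=[cv2.resize(cv2.imread(f'pics/o{i}.png'),(400,480)) for i in(2,4)]
cv2.imwrite('pics/o24.png',np.hstack(b))"
```

```text
None [ 0.5679 -0.0931 -0.2363] 
 [[-0.2, -0.9], [0.7, -0.4], [0.1, 0.8], [-0.8, 0.2], [0.5, -0.9], [0.2, 0.1], [0.7, -0.8], [0.4, -1.0], [0.7, -1.7], [-0.4, -0.9], [0.2, 0.4]]
top [ 0.567  -0.0922 -0.2318]  0.9819331486017404
scene [ 0.5709 -0.0943 -0.2369]  1.1456321659107118
None [ 0.4702  0.3079 -0.0827] 
 [[0.4, -0.0], [-0.2, 0.1], [-0.7, 0.6], [0.1, 0.4], [0.2, 0.7], [0.4, 0.1], [-0.4, -0.2], [-0.3, 1.3]]
top [ 0.471   0.3076 -0.0743]  0.37140679883961525
scene [ 0.468   0.3093 -0.0919]  0.731830719894532
[(500, 750, 3), (400, 680, 3)]
```

View pics/o1.png

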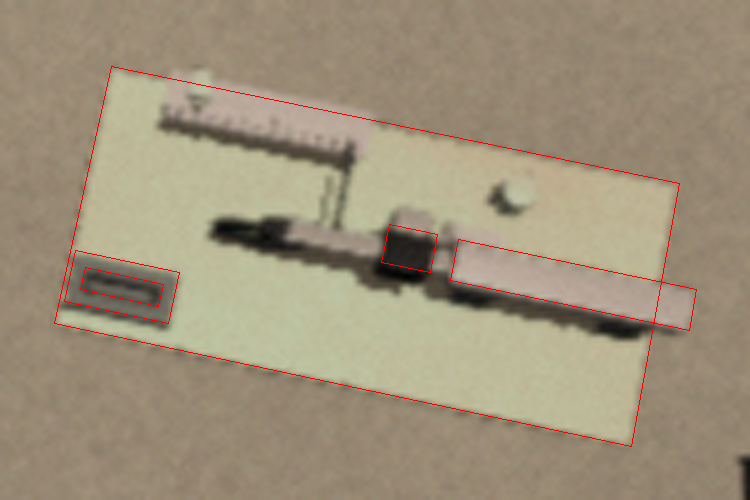

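View pics/o3.png

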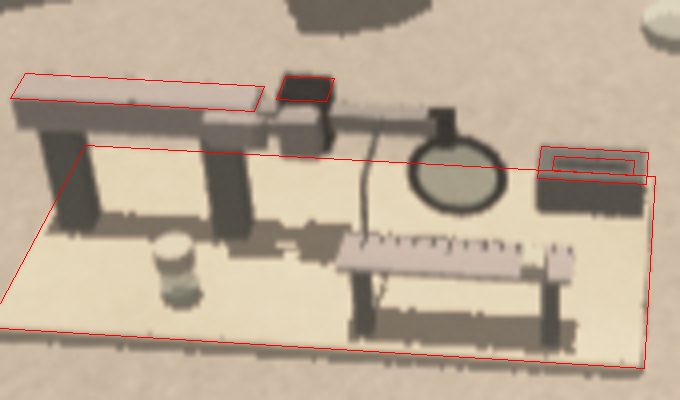

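View pics/o24.png

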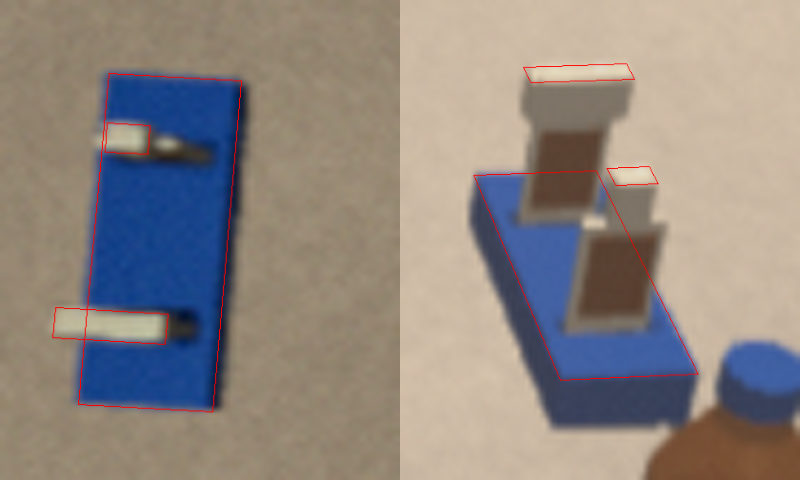

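The fit overlays agree to about 1 px in both pictures. The wide slide stands at about (0.425, 0.3115) and the viewer at (0.568, -0.093) with yaw -0.235. Now moving towards the rack.

```bash
python3 -m pendant '[0.6,0.18,0.19,0.03,0,0,0.025, 0.6,0.36,0.38,0.06,0,0,0.05, 0.6,0.54,0.57,0.1,0,0,0.075, 0.6,0.72,0.76,0.15,0,0,0.1, 0.6,0.9,0.95,0.2,0,0,0.125]' 60
python3 -m pendant '[0.6,0.1,0.2,0.0,0,0,0.025, 0.6,0.2,0.4,0,0,0,0.05, 0.6,0.3,0.6,0,0,0,0.075, 0.6,0.4,0.8,0,0,0,0.1, 0.6,0.5,1,0,0,0,0.12]'
python3 -m pendant '[0.6,0.06,0.25,0.0,0,0,0.025, 0.6,0.12,0.5,0,0,0,0.05, 0.6,0.18,0.75,0,0,0,0.075, 0.6,0.2,1,0,0,0,0.1, 0.6,0.2,1,0,0,0,0.123]'
```

```text
time: 0.52
tcp_pos: [0.3224, -0.3995, 0.261]
tcp_rot: [-3.141, 0.001, -0.844]
force: [0.7, -0.2, -0.1]
gripper_width: 0.0512
time: 0.93
tcp_pos: [0.397, -0.2495, 0.261]
tcp_rot: [-3.141, 0.001, -0.467]
force: [1.2, 0.2, 0.1]
gripper_width: 0.051
time: 1.35
tcp_pos: [0.4263, -0.0954, 0.261]
tcp_rot: [-3.138, 0.001, -0.073]
force: [-0.3, 0.2, 0.3]
gripper_width: 0.0508
```

```bash
python3 -m pendant '[0.6,0,0.25,0.0,0,0,0, 0.6,0,0.5,0,0,0,0, 0.6,0,0.75,0,0,0,0, 0.6,0,1,0,0,0,0]' 
python3 -m pendant '[0.6,0,0.25,0.0,0,0,0, 0.6,0,0.5,0,0,0,0, 0.6,0,0.75,0,0,0,0, 0.6,0,1,0,0,0,0]' 
python3 -m pendant '[0.6,0,0.25,-0.2,0,0,0, 0.6,0,0.5,-0.3,0,0,0, 0.6,0,0.69,-0.5,0,0,0, 0.6,0,0.69,-0.67,0,0,0, 0.6,0,0.69,-0.67,0,0,0]' 
python3 - <<'E'
from h import *
s=read_state();print(s['tcp_pos'],s['tcp_rot'])
p,d=viewer.read_camera('scene');crop('scene',p,330,430,125,225,6,'pics/s1.png');np.savez('pics/s1.npz',p=p,d=d)
p,d=viewer.read_camera('top');crop('top',p,150,250,195,295,6,'pics/t1.png');np.savez('pics/t1.npz',p=p,d=d)
E
```

```text
time: 1.68
tcp_pos: [0.4261, 0.0502, 0.2611]
tcp_rot: [3.142, 0.0, -0.085]
force: [0.5, 0.3, 0.1]
gripper_width: 0.0515
time: 2.02
tcp_pos: [0.426, 0.2004, 0.2611]
tcp_rot: [3.141, 0.0, -0.084]
force: [1.0, -1.0, 0.6]
gripper_width: 0.0512
time: 2.43
tcp_pos: [0.4225, 0.3018, 0.1549]
tcp_rot: [3.136, 0.009, -0.081]
force: [-0.1, -1.0, -0.9]
gripper_width: 0.0515
[0.42253055 0.3018016  0.15488124] [ 3.13581141  0.00879728 -0.08062764]
```

View pics/s1.png

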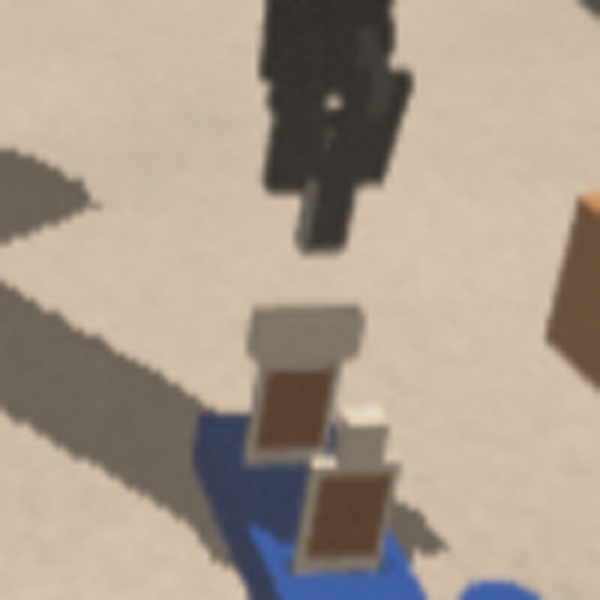

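View pics/t1.png

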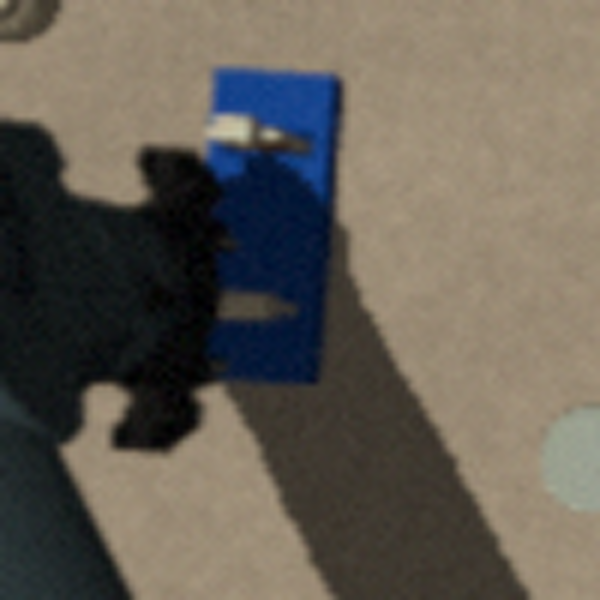

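```bash
python3 - <<'E'
from h import *
s=read_state();print(s['tcp_pos'],s['tcp_rot'])
c,sn=np.cos(-.0806),np.sin(-.0806)
for h in(.026,.036):
  P=np.array([.4225+c*h,.3018+sn*h,.155]);print(((proj('scene',P)[0]-[330,125]+.5)*6))
P=np.array([.4251,.3115,.099]);print('slide',(proj('scene',P)[0]-[330,125]+.5)*6, (proj('top',P)[0]-[150,195]+.5)*6)
E
```

```text
[0.42529209 0.30126966 0.15995013] [ 3.13896024  0.0032408  -0.08352968]
[315.65301336 256.12620806]
[321.89950676 266.88843599]
slide [303.77868286 335.08641753] [225.50236398 306.50211339]
```

Predicted and seen positions agree to within 1 px: the finger at (322,250) and the slide at (306,335) in the scene crop. Descending onto the crossbar.

```bash
python3 -m pendant '[0.6,0,0.067,0,0,0,0, 0.6,0,0.067,-0.15,0,0,0, 0.6,0,0.067,-0.3,0,0,0, 0.6,0,0.067,-0.42,0,0,0, 0.6,0,0.067,-0.52,0,0,0]' 
python3 -m pendant '[0.6,0,0,0,0,0,0, 0.4,0,0,0,0,0,0, 0.3,0,0,0,0,0,0, 0.2,0,0,0,0,0,0, 0,0,0,0,0,0,0]' 60
python3 -m pendant '[0,0,0,0,0,0,0, 0,0,0,0,0,0,0, 0,0,0,0,0,0,0,0,0,0,0,0,0,0]' 60
```

```text
time: 2.95
tcp_pos: [0.4284, 0.3125, 0.0841]
tcp_rot: [-3.14, -0.003, -0.086]
force: [0.1, -0.1, 0.2]
gripper_width: 0.0513
time: 3.37
tcp_pos: [0.4279, 0.3131, 0.085]
tcp_rot: [-3.139, -0.002, -0.084]
force: [-1.2, -0.6, 4.9]
gripper_width: 0.0127
time: 3.7
tcp_pos: [0.4279, 0.3131, 0.085]
tcp_rot: [-3.139, -0.003, -0.084]
force: [-2.4, -0.5, 5.9]
gripper_width: 0.0131
```

```bash
python3 -m pendant '[0,0,0,0.08,0,0,0, 0,0,0,0.2,0,0,0, 0,0,0,0.4,0,0,0, 0,0,0,0.6,0,0,0, 0,0,0,0.75,0,0,0]'
python3 -m pendant '[0,0,0,0,0,0,0, 0,0,0,0,0,0,0]'
python3 - <<'E'
from h import *
s=read_state();print(s['tcp_pos'],s['tcp_rot'],s['gripper_width'])
p,d=viewer.read_camera('scene');crop('scene',p,330,430,125,225,6,'pics/s2.png');np.savez('pics/s2.npz',p=p,d=d)
E
```

```text
time: 4.12
tcp_pos: [0.4275, 0.3126, 0.1987]
tcp_rot: [-3.14, -0.003, -0.084]
force: [0.2, 0.3, -0.4]
gripper_width: 0.0129
time: 4.28
tcp_pos: [0.4283, 0.3131, 0.1977]
tcp_rot: [-3.139, -0.004, -0.084]
force: [-0.8, -0.9, -0.8]
gripper_width: 0.0128
[0.42828946 0.31305324 0.19770713] [-3.13866972 -0.00438644 -0.08396553] 0.012813334932614084
```

View pics/s2.png

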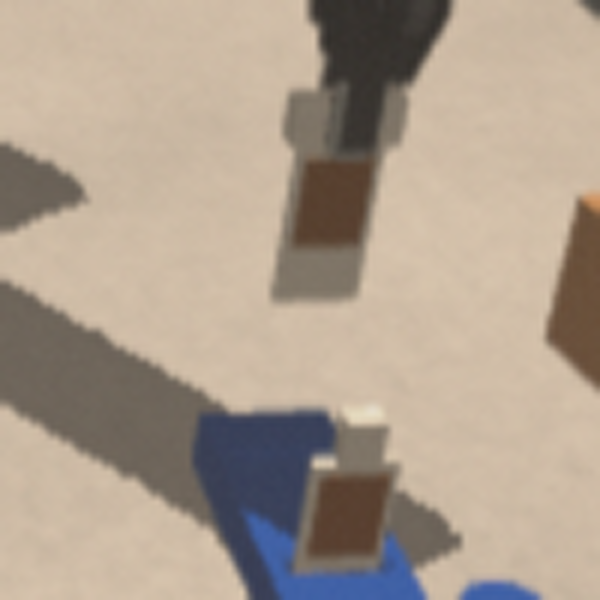

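```bash
python3 - <<'E'
from h import *
sr=lambda P:((proj('scene',P)-[330,125]+.5)*6-.5).round(0).tolist()
c,s=np.cos(-.084),np.sin(-.084)
for dy in(-.008,-.004,0,.004):
  for zb in (.1187,):
    L=np.array([(.003,-.02,0),(.003,.02,0),(.007,-.026,.105),(.007,.026,.105),(.007,-.026,.081),(.007,.026,.081)])
    L[:,1]+=dy
    print(dy,sr(np.c_[.428+c*L[:,0]-s*L[:,1],.313+s*L[:,0]+c*L[:,1],zb+L[:,2]]))
E
```

```text
-0.008 [[258.0, 306.0], [342.0, 304.0], [280.0, 103.0], [395.0, 101.0], [272.0, 153.0], [386.0, 150.0]]
-0.004 [[266.0, 306.0], [350.0, 303.0], [289.0, 103.0], [404.0, 100.0], [281.0, 153.0], [395.0, 150.0]]
0 [[275.0, 306.0], [358.0, 303.0], [298.0, 103.0], [413.0, 100.0], [290.0, 152.0], [404.0, 149.0]]
0.004 [[283.0, 305.0], [367.0, 303.0], [306.0, 103.0], [422.0, 100.0], [298.0, 152.0], [412.0, 149.0]]
```

The slide is held upright and centred in y: its lower edge is at (273..357, 298) in the crop, as predicted for no offset. The narrow slide hasn't moved. Going to hover above the viewer slot.

```bash
python3 -m pendant '[0,0.08,-0.19,0,0,0,0, 0,0.16,-0.38,0,0,0,0, 0,0.23,-0.57,0,0,0,-0.01, 0,0.31,-0.76,0,0,0,-0.02, 0,0.39,-0.958,0,0,0,-0.024]'
python3 -m pendant '[0,0.08,-0.19,0,0,0,0, 0,0.16,-0.38,0,0,0,0, 0,0.23,-0.57,0,0,0,-0.01, 0,0.31,-0.76,0,0,0,-0.02, 0,0.39,-0.958,0,0,0,-0.024]'
python3 -m pendant '[0,0,0,-0.1,0,0,0, 0,0,0,-0.2,0,0,0, 0,0,0,-0.27,0,0,0, 0,0,0,-0.27,0,0,0, 0,0,0,-0.27,0,0,0]'
python3 - <<'E'
from h import *
s=read_state();print(s['tcp_pos'],s['tcp_rot'],s['gripper_width'])
p,d=viewer.read_camera('scene');crop('scene',p,230,330,150,250,6,'pics/s3.png');np.savez('pics/s3.npz',p=p,d=d)
p,d=viewer.read_camera('top');crop('top',p,240,340,150,250,6,'pics/t3.png');np.savez('pics/t3.npz',p=p,d=d)
E
```

```text
time: 4.75
tcp_pos: [0.4843, 0.1671, 0.1937]
tcp_rot: [3.141, 0.003, -0.16]
force: [1.0, 0.9, -1.0]
gripper_width: 0.0132
time: 5.17
tcp_pos: [0.5428, 0.0235, 0.1936]
tcp_rot: [3.141, 0.003, -0.236]
force: [1.1, 0.6, -0.9]
gripper_width: 0.0131
time: 5.58
tcp_pos: [0.5421, 0.0249, 0.1531]
tcp_rot: [3.141, 0.004, -0.235]
force: [-0.6, -0.6, -0.3]
gripper_width: 0.0133
[0.54206585 0.0248551  0.15309848] [ 3.14089013  0.00409154 -0.23482755] 0.013272382035660939
```

View pics/s3.png

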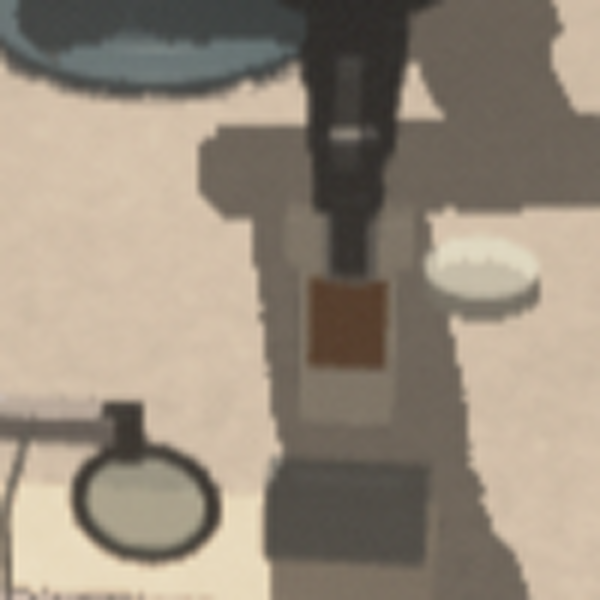

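View pics/t3.png

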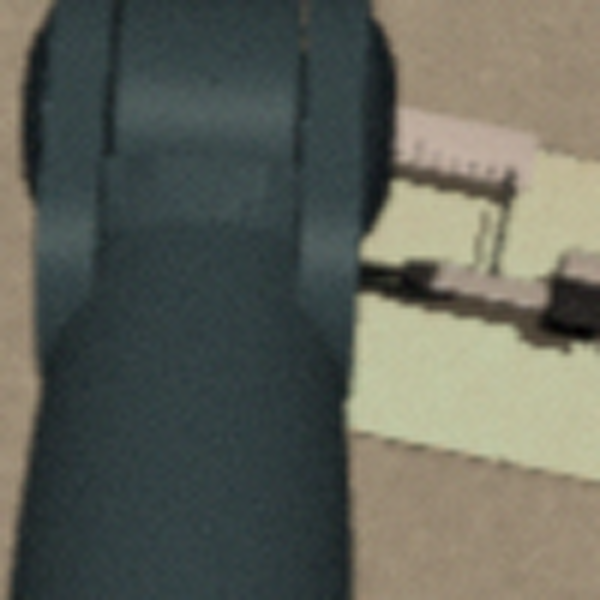

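```bash
python3 - <<'E'
from ov import *
S=np.load('pics/s3.npz');p=S['p'];W=pts('scene',S['d'])
a=p.astype(float)*1.0;a=np.clip((a-30)*2.2,0,255).astype(np.uint8)
c,s=np.cos(-.235),np.sin(-.235)
L=np.array([(3,-20,0),(3,20,0),(3,20,81),(3,-20,81)],float)
x,y,_=.5421,.0249,0
pp=tf((x,y,-.235),L);pp[:,2]+=.0745
v=(.568,-.093,-.235)
cv2.imwrite('pics/s3e.png',cv2.resize(a[180:250,270:310,::-1],None,fx=8,fy=8,interpolation=cv2.INTER_CUBIC))
draw('scene',a,[pp,box(v,-67,-33,75,145,42),box(v,-57.5,-42.5,84,136,42)],265,315,180,250,8,'pics/s3o.png')
# depth: slide face points, block points
for (u0,u1,v0,v1,t) in((284,292,213,219,'blade'),(278,298,234,241,'blockfront'),(278,298,227,232,'blocktop')):
    Q=W[v0:v1,u0:u1].reshape(-1,3);print(t,np.nanmedian(Q,0).round(4))
a1=cv2.imread('pics/s3e.png');a2=cv2.imread('pics/s3o.png');cv2.imwrite('pics/s3c.png',np.hstack([a1,a2]))
E
```

```text
blade [0.5444 0.0248 0.0902]
blockfront [0.5605 0.022  0.035 ]
blocktop [0.5362 0.0262 0.0415]
```

View pics/s3c.png

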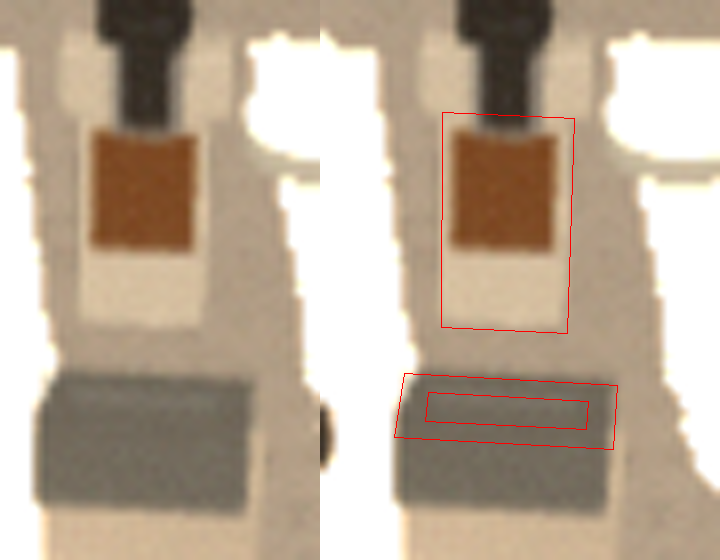

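The depth reading of the blade face (x 0.5444, less 3 mm) matches the TCP, and the block front (0.5605) puts the slot centre at x≈0.5445. I'll shift +2.4 mm and descend, watching the force.

```bash
python3 -m pendant '[0,0.016,0.004,-0.04,0,0,0, 0,0.016,0.004,-0.1,0,0,0, 0,0.016,0.004,-0.16,0,0,0, 0,0.016,0.004,-0.2,0,0,0, 0,0.016,0.004,-0.2,0,0,0]'
python3 -m pendant '[0,0,0,-0.01,0,0,0, 0,0,0,-0.03,0,0,0, 0,0,0,-0.05,0,0,0]'
python3 -m pendant '[0,0,0,-0.02,0,0,0, 0,0,0,-0.04,0,0,0]'
```

```text
time: 6.1
tcp_pos: [0.5446, 0.0256, 0.1227]
tcp_rot: [3.141, 0.004, -0.235]
force: [0.3, 0.1, -0.8]
gripper_width: 0.0126
time: 6.35
tcp_pos: [0.5463, 0.0256, 0.1182]
tcp_rot: [-3.141, -0.001, -0.235]
force: [-1.8, 1.0, 0.5]
gripper_width: 0.013
time: 6.52
tcp_pos: [0.5461, 0.0254, 0.1111]
tcp_rot: [3.142, -0.0, -0.235]
force: [-1.2, -0.6, 0.1]
gripper_width: 0.0132
```

```bash
python3 -m pendant '[0,0,0,-0.02,0,0,0, 0,0,0,-0.04,0,0,0, 0,0,0,-0.04,0,0,0]'
python3 -m pendant '[0,0,0,-0.02,0,0,0, 0,0,0,-0.04,0,0,0, 0,0,0,-0.04,0,0,0]'
```

```text
time: 6.77
tcp_pos: [0.5458, 0.0253, 0.1045]
tcp_rot: [3.141, 0.001, -0.235]
force: [0.2, 0.2, -0.5]
gripper_width: 0.0132
time: 7.02
tcp_pos: [0.5458, 0.0254, 0.0986]
tcp_rot: [3.141, 0.001, -0.235]
force: [-1.0, 0.5, -1.3]
gripper_width: 0.0128
```

```bash
python3 -m pendant '[0,0,0,-0.01,0,0,0, 0,0,0,-0.025,0,0,0, 0,0,0,-0.025,0,0,0]'
python3 -m pendant '[0,0,0,-0.01,0,0,0, 0,0,0,-0.015,0,0,0, 0,0,0,-0.015,0,0,0]'
```

```text
time: 7.27
tcp_pos: [0.5458, 0.0254, 0.0951]
tcp_rot: [3.142, 0.001, -0.235]
force: [-1.1, 0.5, -1.3]
gripper_width: 0.0131
time: 7.52
tcp_pos: [0.5459, 0.0255, 0.0931]
tcp_rot: [3.142, 0.001, -0.235]
force: [-1.8, -0.4, -1.4]
gripper_width: 0.0128
```

```bash
python3 -m pendant '[0,0,0,-0.01,0,0,0, 0,0,0,-0.015,0,0,0, 0,0,0,-0.015,0,0,0]'
python3 -m pendant '[0,0,0,-0.01,0,0,0, 0,0,0,-0.013,0,0,0, 0,0,0,-0.013,0,0,0]'
```

```text
time: 7.77
tcp_pos: [0.5461, 0.0255, 0.0929]
tcp_rot: [-3.142, -0.001, -0.235]
force: [-5.4, 1.0, 13.6]
gripper_width: 0.013
time: 8.02
tcp_pos: [0.5463, 0.0254, 0.0929]
tcp_rot: [-3.141, -0.002, -0.234]
force: [-12.3, 1.2, 24.8]
gripper_width: 0.013
```

There's a firm stop at TCP z 0.0929, and 0.0926 was expected for the slot floor. I'll relax the push and release.

```bash
python3 -m pendant '[0,0,0,0.015,0,0,0, 0,0,0,0.023,0,0,0, 0.15,0,0,0.023,0,0,0, 0.4,0,0,0.023,0,0,0,0.45,0,0,0.023,0,0,0]'
python3 -m pendant '[0.45,0,0,0,0,0,0, 0.45,0,0,0.1,0,0,0, 0.45,0,0,0.3,0,0,0, 0.45,0,0,0.55,0,0,0, 0.45,0,0,0.8,0,0,0]'
python3 - <<'E'
from h import *
s=read_state();print(s['tcp_pos'],s['force'],s['gripper_width'])
p,d=viewer.read_camera('scene');crop('scene',p,230,330,150,250,6,'pics/s4.png');np.savez('pics/s4.npz',p=p,d=d)
E
```

```text
time: 8.43
tcp_pos: [0.5477, 0.0251, 0.0927]
tcp_rot: [-3.141, -0.003, -0.235]
force: [0.2, -0.5, 0.3]
gripper_width: 0.0364
time: 8.85
tcp_pos: [0.5459, 0.0253, 0.2132]
tcp_rot: [3.141, 0.001, -0.235]
force: [1.3, -0.2, -0.1]
gripper_width: 0.0385
[0.54590024 0.02529968 0.21315052] [ 1.26276888 -0.19215042 -0.06085331] 0.038519474178020485
```

View pics/s4.png

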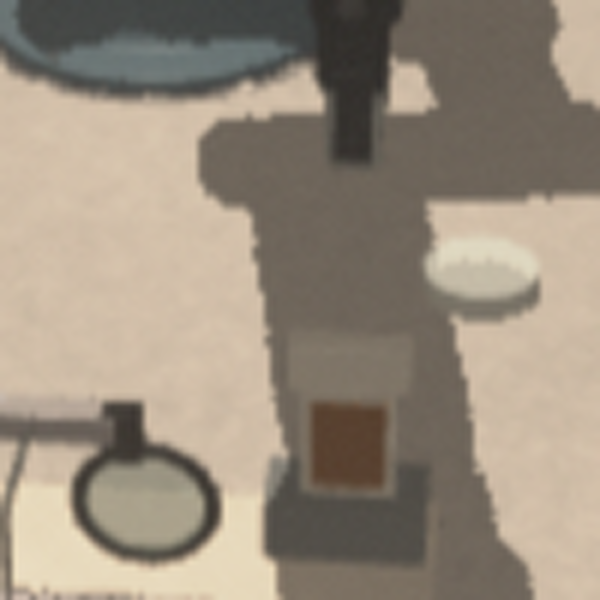

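The slide stands fully in the slot (crossbar at (290-412, 330-395) in the crop). Next, measuring the nib and pointer in viewer coordinates from the first pictures.

```bash
python3 - <<'E'
from fit import *
v=(.568,-.093,-.235)
def loc(W):
    c,s=np.cos(v[2]),np.sin(v[2]);d=W[:2]-v[:2];return ((c*d[0]+s*d[1])*1000,(-s*d[0]+c*d[1])*1000,W[2]*1000)
T=np.load('pics/top0.npz')['p'];S=np.load('pics/scene0.npz')['p']
crop('top',T,280,335,160,205,14,'pics/tn.png');crop('scene',S,215,290,215,265,10,'pics/sn.png')
for n,uv,z in(('top',tv(197,108),.074),('top',tv(350,152),.07),('top',tv(162,125),.068),('top',tv(355,160),.068),('top',tv(172,75),.068)):print(n,uv,np.round(loc(ray(n,*uv,z))))
E
```

```text
top (294.0, 171.2) [70. 85. 74.]
top (324.6, 180.0) [ 63. -17.  70.]
top (287.0, 174.6) [ 56. 105.  68.]
top (325.6, 181.6) [ 59. -21.  68.]
top (289.0, 164.6) [ 89. 106.  68.]
```

View pics/tn.png

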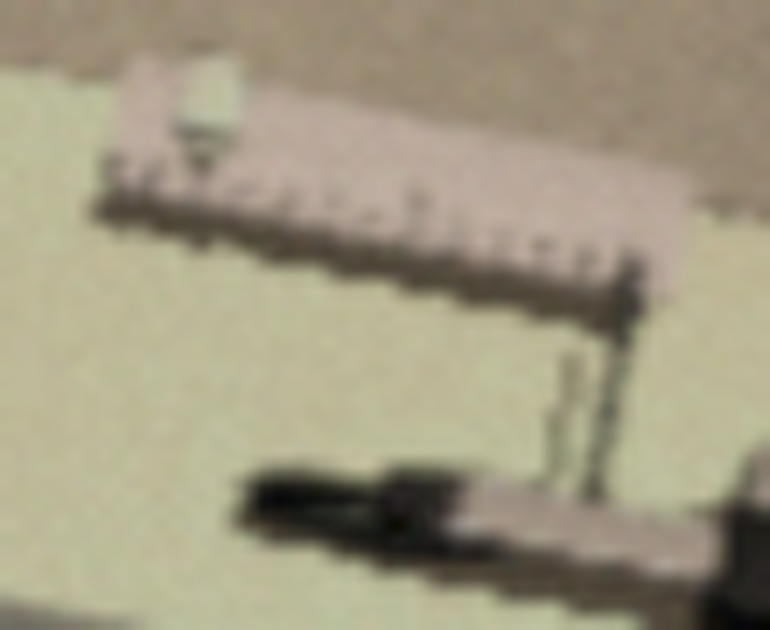

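View pics/sn.png

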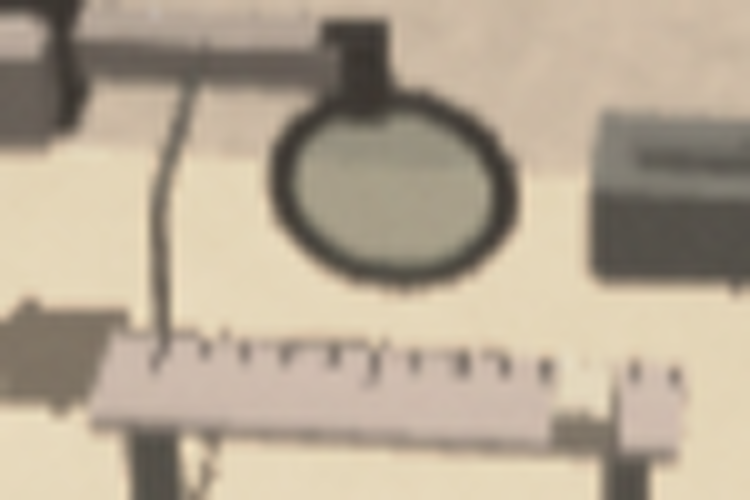

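The nib is at about viewer y 85 and the pointer is at -15 (the scale lines also give about 99 mm), so the draw is about 0.10 m. Moving above the grip head.

```bash
python3 -m pendant '[0.75,0.01,-0.15,0,0,0,0, 0.75,0.02,-0.35,0,0,0,0, 0.75,0.03,-0.55,0,0,0,0, 0.75,0.04,-0.75,0,0,0,0, 0.75,0.04,-0.9,0,0,0,0]'
python3 -m pendant '[0.75,0.0,-0.1,0,0,0,0, 0.75,0.02,-0.28,-0.1,0,0,0, 0.75,0.02,-0.28,-0.2,0,0,0, 0.75,0.02,-0.28,-0.3,0,0,0, 0.75,0.02,-0.28,-0.3,0,0,0]'
python3 - <<'E'
from h import *
s=read_state();print(s['tcp_pos'],s['tcp_rot'],s['gripper_width'])
p,d=viewer.read_camera('scene');crop('scene',p,170,270,170,250,7,'pics/s5.png');np.savez('pics/s5.npz',p=p,d=d)
p,d=viewer.read_camera('top');crop('top',p,280,400,160,250,6,'pics/t5.png')
E
```

```text
time: 9.32
tcp_pos: [0.5531, -0.1122, 0.2125]
tcp_rot: [3.141, -0.002, -0.236]
force: [0.7, 0.3, -0.1]
gripper_width: 0.0638
time: 9.73
tcp_pos: [0.5538, -0.1518, 0.1643]
tcp_rot: [-3.141, 0.004, -0.236]
force: [-1.2, 0.5, -0.9]
gripper_width: 0.0642
[ 0.55380909 -0.15181455  0.16425597] [-3.14105423  0.00418208 -0.23584359] 0.06421543890818801
```

View pics/s5.png

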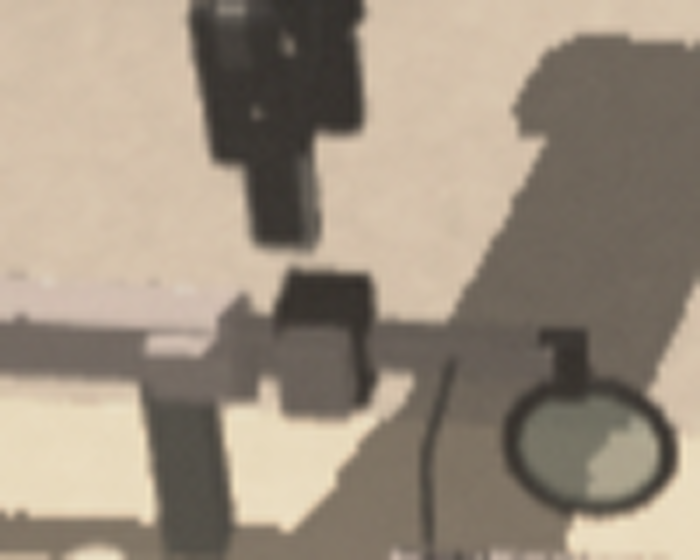

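View pics/t5.png

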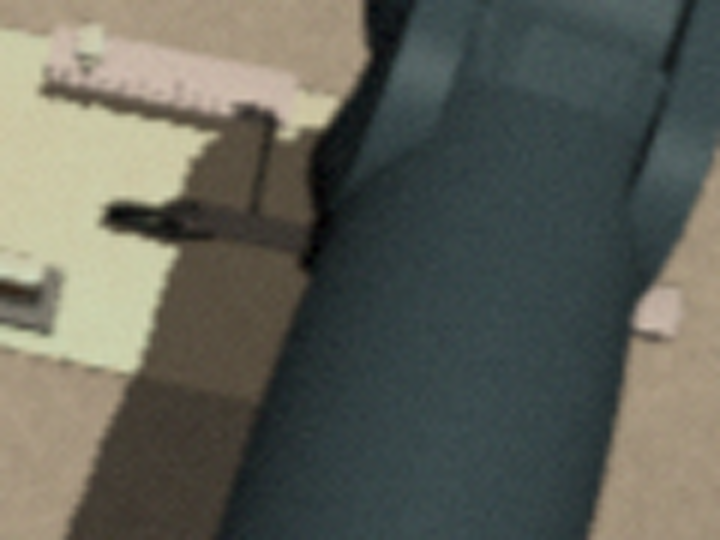

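```bash
python3 - <<'E'
from fit import *
q=lambda P:((proj('scene',P)-[170,170]+.5)*7-.5).round().tolist()
t=(.5538,-.1518,-.236)
for x in(32,40):
  P=tf(t,[(x,-11,170),(x,11,170)]);print('tip',q(P))
v=(.568,-.093,-.235)
print('button',q(tf(v,[(26,-72,120),(26,-48,120),(26,-48,90),(26,-72,90)])),'headtop',q(tf(v,[(-12,-75,127),(12,-75,127),(12,-45,127),(-12,-45,127)])))
W=pts('scene',np.load('pics/s5.npz')['d'])
Q=W[218:227,212:219].reshape(-1,3);print(np.nanmedian(Q,0))
E
```

```text
tip [[257.0, 241.0], [324.0, 245.0]]
tip [[251.0, 255.0], [319.0, 259.0]]
button [[275.0, 355.0], [346.0, 359.0], [353.0, 430.0], [283.0, 426.0]] headtop [[289.0, 273.0], [273.0, 313.0], [361.0, 318.0], [375.0, 278.0]]
[ 0.57795309 -0.15517534  0.11554801]
```

Projected and seen positions agree to under 1 px (tip 250-320, button 278-352). Lowering over the head.

```bash
python3 -m pendant '[0.75,0.007,0,-0.08,0,0,0, 0.75,0.007,0,-0.18,0,0,0, 0.75,0.007,0,-0.28,0,0,0, 0.75,0.007,0,-0.38,0,0,0, 0.75,0.007,0,-0.44,0,0,0]'
python3 -m pendant '[0.75,0,0,-0.04,0,0,0, 0.75,0,0,-0.07,0,0,0,0.75,0,0,-0.07,0,0,0]' 30
python3 - <<'E'
from h import *
s=read_state();print(s['tcp_pos'],s['force'])
p,d=viewer.read_camera('scene');crop('scene',p,170,270,170,250,7,'pics/s6.png')
E
```

```text
time: 10.25
tcp_pos: [0.5567, -0.1514, 0.1014]
tcp_rot: [3.141, -0.001, -0.234]
force: [0.9, 0.1, 0.1]
gripper_width: 0.0643
time: 10.5
tcp_pos: [0.5563, -0.1515, 0.0909]
tcp_rot: [3.142, 0.0, -0.234]
force: [-0.7, 0.0, 0.1]
gripper_width: 0.0639
[ 0.55627927 -0.15152062  0.09094182] [-0.71015116  0.03307649  0.09800558]
```

View pics/s6.png

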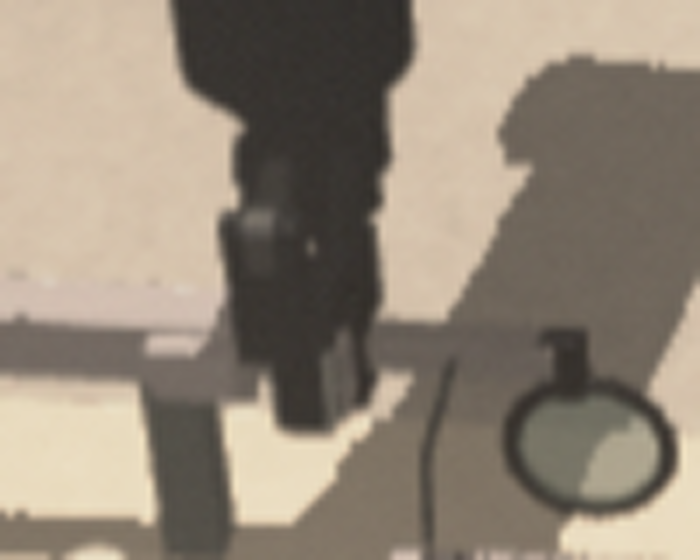

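The finger stands beside the button, clear of the sleeve bracket. I'll lower 4 mm and squeeze.

```bash
python3 -m pendant '[0.75,-0.006,0,-0.03,0,0,0, 0.6,-0.006,0,-0.03,0,0,0, 0.5,-0.006,0,-0.03,0,0,0,0.4,-0.006,0,-0.03,0,0,0,0.3,-0.006,0,-0.03,0,0,0]' 30
python3 -m pendant '[0.2,0,0,0,0,0,0, 0.1,0,0,0,0,0,0, 0,0,0,0,0,0,0, 0,0,0,0,0,0,0]' 30
```

```text
time: 10.97
tcp_pos: [0.5531, -0.1512, 0.0876]
tcp_rot: [3.141, 0.004, -0.235]
force: [-9.2, 2.1, 8.7]
gripper_width: 0.0291
time: 11.3
tcp_pos: [0.5531, -0.1512, 0.0876]
tcp_rot: [3.141, 0.003, -0.235]
force: [-8.7, 3.2, 10.8]
gripper_width: 0.0292
```

The button is fully pressed (29 mm read against 30 nominal; the 14 mm grip also read 13). I'll relieve the side load and draw out about 85 mm.

```bash
python3 -m pendant '[0,-0.01,0,0,0,0,0, 0,-0.003,0.03,0,0,0,0, 0,0.009,0.08,0,0,0,0, 0,0.023,0.14,0,0,0,0]' 30
python3 -m pendant '[0,0.012,0.05,0,0,0,0, 0,0.03,0.125,0,0,0,0, 0,0.048,0.2,0,0,0,0, 0,0.072,0.3,0,0,0,0, 0,0.096,0.4,0,0,0,0]' 30
python3 -m pendant '[0,0,0,0,0,0,0, 0,0,0,0,0,0,0]' 30
python3 - <<'E'
from h import *
p,d=viewer.read_camera('scene');crop('scene',p,190,310,180,280,6,'pics/s7.png');np.savez('pics/s7.npz',p=p,d=d)
p,d=viewer.read_camera('top');crop('top',p,270,350,155,225,9,'pics/t7.png');np.savez('pics/t7.npz',p=p,d=d)
E
```

```text
time: 11.63
tcp_pos: [0.5578, -0.1319, 0.0877]
tcp_rot: [3.138, 0.001, -0.236]
force: [-4.7, -2.2, 6.5]
gripper_width: 0.0293
time: 12.05
tcp_pos: [0.5721, -0.0717, 0.0877]
tcp_rot: [3.138, 0.001, -0.236]
force: [-5.8, -4.2, 7.5]
gripper_width: 0.0295
time: 12.22
tcp_pos: [0.5724, -0.0707, 0.0877]
tcp_rot: [3.139, 0.001, -0.234]
force: [-5.9, -2.8, 7.0]
gripper_width: 0.0294
```

View pics/s7.png

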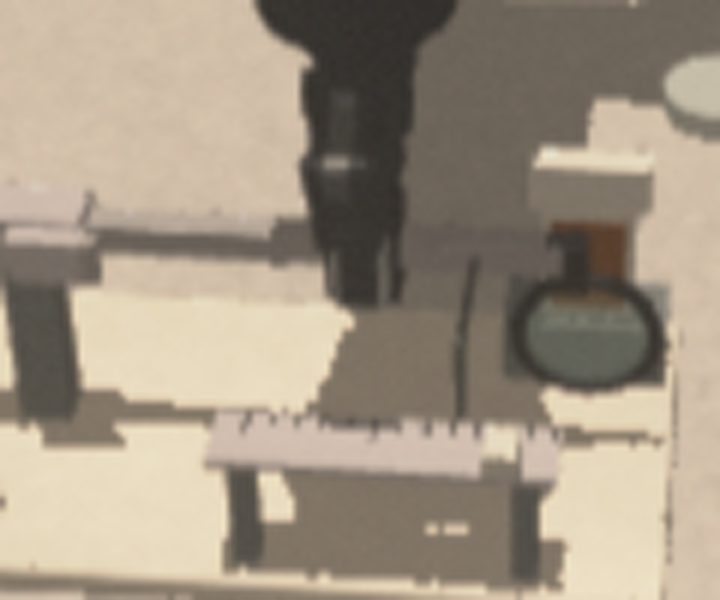

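View pics/t7.png

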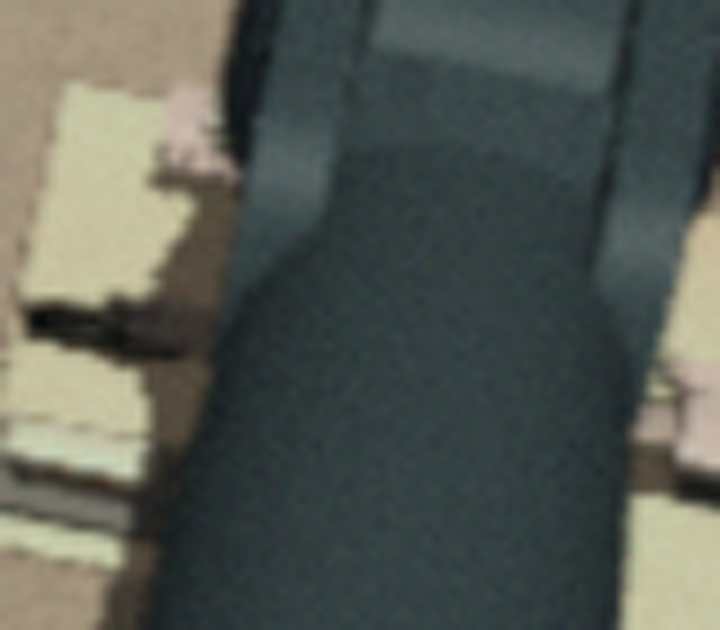

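```bash
python3 - <<'E'
from fit import *
S=np.load('pics/s7.npz')['p'];S0=np.load('pics/scene0.npz')['p'];T0=np.load('pics/top0.npz')['p']
crop('scene',S,255,290,240,265,22,'pics/s7z.png')
crop('scene',S0,260,290,243,265,22,'pics/s0z.png')
crop('top',T0,283,303,158,180,26,'pics/t0z.png')
E
```

```text
(no output)
```

View pics/s7z.png

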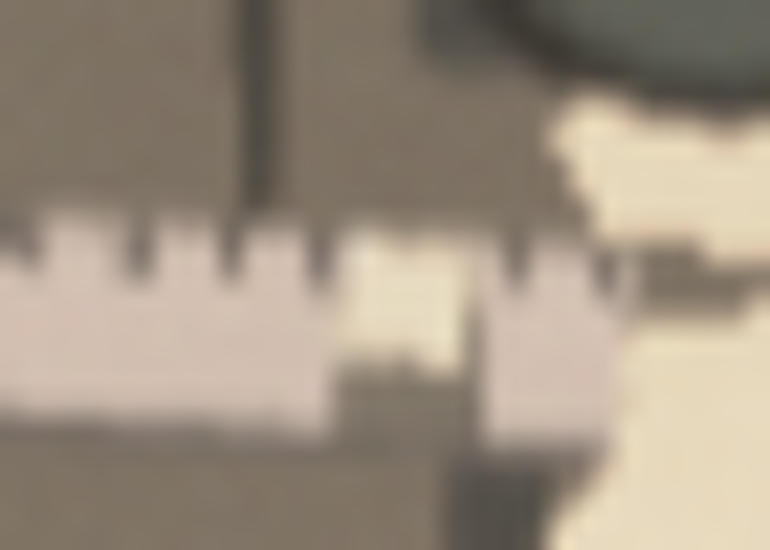

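View pics/s0z.png

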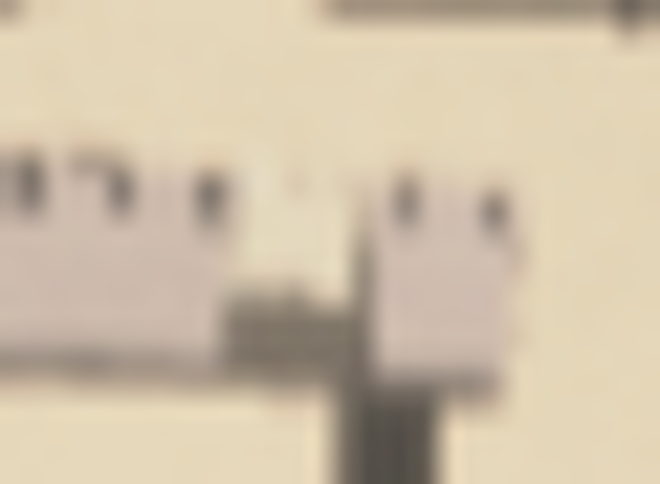

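View pics/t0z.png

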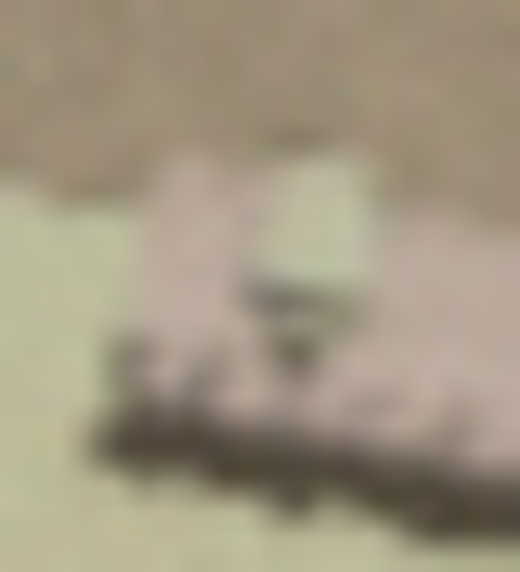

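```bash
python3 - <<'E'
from fit import *
from scipy.optimize import brentq
def ysol(n,u,x,z,v=(.568,-.093,-.235)): return brentq(lambda y:proj(n,tf(v,[(x,y,z)]))[0][0]-u,-300,300)
for x,z in((60,72),(66,72),(63,76)):
  print('pointer start',ysol('scene',230.55,x,z),'now',ysol('scene',266.25,x,z))
for x in(85,90): print('clip front',ysol('scene',272.95,x,74))
v=(.568,-.093,-.235)
print(proj('scene',tf(v,[(63,-15,72),(88,85,74)])),proj('top',tf(v,[(63,-15,72),(70,85,72),(78,85,80)])))
# top measurements
t0=lambda a,b:(283+(a+.5)/26-.5,158+(b+.5)/26-.5)
tn=lambda a,b:(280+(a+.5)/14-.5,160+(b+.5)/14-.5)
def loc(W):
    c,s=np.cos(v[2]),np.sin(v[2]);d=W[:2]-v[:2];return np.round(((c*d[0]+s*d[1])*1000,(-s*d[0]+c*d[1])*1000),1)
print('top nib',loc(ray('top',*t0(297,365),.072)),'clip top corners',[loc(ray('top',*t0(*a),.080)) for a in((262,165),(372,175),(250,285),(358,300))])
print('top pointer',[loc(ray('top',*tn(*a),z)) for a,z in(((630,255),.072),((632,265),.075),((622,330),.08),((600,490),.105))])
s=read_state();print(s['tcp_pos'],loc(s['tcp_pos']))
E
```

```text
pointer start -17.527370812813484 now 66.322145880544
pointer start -16.421167448567488 now 66.98404318055333
pointer start -16.702814467127766 now 66.715578091607
clip front 84.39403729095724
clip front 84.8765225901775
[[231.38889197 247.54021578]
 [273.0892461  256.4406195 ]] [[324.10021285 179.67781091]
 [294.07258919 171.29772738]
 [294.64470073 168.3708297 ]]
top nib [69.1 85.2] clip top corners [array([91.1, 94.5]), array([92.7, 80.9]), array([76. , 92.8]), array([76.9, 79.4])]
top pointer [array([ 69.5, -15.1]), array([ 66.6, -15.9]), array([ 50.3, -16.2]), array([  8.8, -16.9])]
[ 0.57222393 -0.07123337  0.08763721] [-1.  22.2]
```

Estimates for the nib's viewer y run from 85 to 87; the pointer is now at about 68. Moving 17 mm more, then comparing the two locally.

```bash
python3 -m pendant '[0,0.005,0.02,0,0,0,0, 0,0.01,0.045,0,0,0,0, 0,0.018,0.075,0,0,0,0, 0,0.026,0.11,0,0,0,0,0,0.026,0.11,0,0,0,0]' 30
python3 -m pendant '[0,0,0,0,0,0,0, 0,0,0,0,0,0,0]'
python3 - <<'E'
from h import *
acc=[]
for i in range(4):
    p,d=viewer.read_camera('scene');acc.append(p.astype(float))
p=np.mean(acc,0).astype(np.uint8);np.savez('pics/s8.npz',p=p,d=d)
crop('scene',p,255,290,240,265,22,'pics/s8z.png')
q,d=viewer.read_camera('top');np.savez('pics/t8.npz',p=q,d=d);crop('top',q,270,320,155,195,14,'pics/t8.png')
s=read_state();print(s['tcp_pos'],s['tcp_rot'],s['force'])
E
```

```text
time: 12.73
tcp_pos: [0.5762, -0.0545, 0.0877]
tcp_rot: [3.139, 0.001, -0.234]
force: [-4.8, -2.8, 6.8]
gripper_width: 0.0295
time: 12.9
tcp_pos: [0.5761, -0.055, 0.0877]
tcp_rot: [3.139, 0.001, -0.235]
force: [-5.4, -3.0, 6.9]
gripper_width: 0.0295
[ 0.57609927 -0.05512007  0.08768174] [ 3.13906924e+00  5.74428954e-04 -2.35074487e-01] [-4.89447026 -2.50570769  7.16361794]
```

View pics/s8z.png

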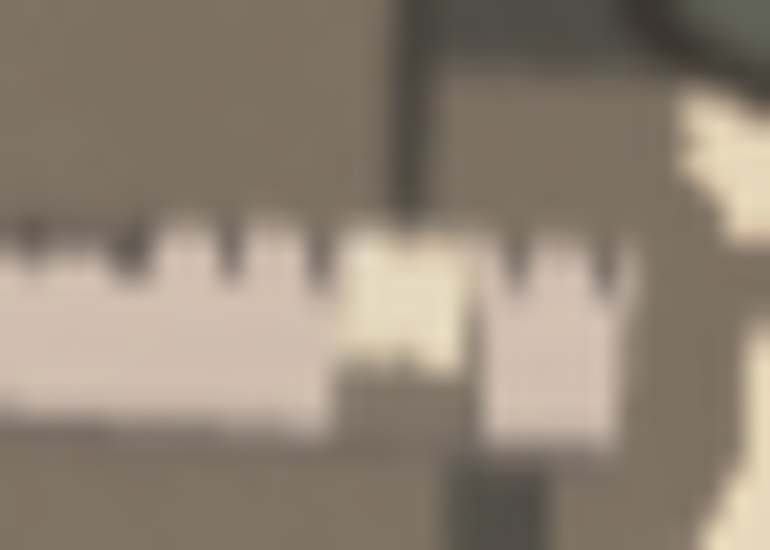

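View pics/t8.png

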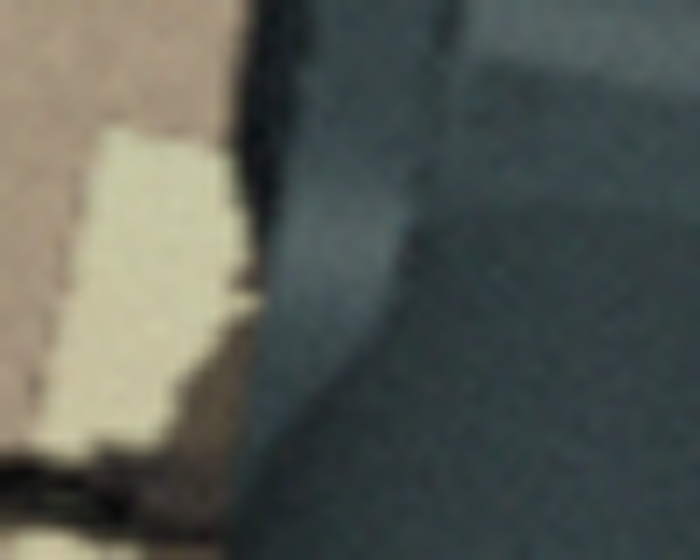

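```bash
python3 - <<'E'
from fit import *
v=(.568,-.093,-.235)
S=np.load('pics/s8.npz')['p'].astype(float)
np.set_printoptions(linewidth=200)
print(S[241:251,268:280,:].mean(2).round().astype(int))
for r in range(241,250):
    a=S[r,269:278].mean(1);w=np.clip(np.median(a)-a-8,0,None);print(r,(w*np.arange(269,278)).sum()/w.sum() if w.sum() else None)
print('G-B / mean clip rows')
for r in range(249,261): print(r,S[r,267:281].mean(1).round().astype(int),(S[r,267:281,1]-S[r,267:281,0]+40).round().astype(int))
# model columns
for dy in(0,):
  print('model clip edges', [proj('scene',tf(v,[(x,86+d,z)]))[0].round(2).tolist() for x,z in((77,80),(91,80),(91,68),(70,72)) for d in(-7,0,7)])
  print('model pointer', [proj('scene',tf(v,[(x,86,z)]))[0].round(2).tolist() for x,z in((66,70),(66,72),(63,76),(58,80),(50,85))])
E
```

```text
[[112 112 113 111  98  72  68  76  76  77  77  77]
 [112 113 113 111  97  71  72  83  83  84  83  81]
 [112 113 113 111  96  71  79  97  99  99  99  95]
 [112 112 112 111  96  73  85 107 110 110 109 110]
 [112 112 112 111  96  73  86 108 111 111 111 111]
 [112 112 111 110  96  73  89 109 112 112 111 112]
 [113 112 111 110  96  74  92 110 112 112 111 112]
 [112 112 111 111  97  75  94 110 112 112 112 111]
 [116 112 116 117 105  86 101 114 115 113 113 113]
 [144 112 135 157 148 128 141 140 139 128 111 127]]
241 274.0
242 273.44444444444446
243 273.378947368421
244 273.23026315789474
245 273.19018404907973
246 273.1468531468531
247 273.089552238806
248 273.0615384615385
249 273.18055555555554
G-B / mean clip rows
249 [122 116 112 116 117 105  86 101 114 115 113 113 113 113] [26 29 28 27 28 29 34 31 29 28 28 29 28 28]
250 [154 144 112 135 157 148 128 141 140 139 128 111 127 129] [24 25 29 27 28 26 27 26 26 26 27 28 27 26]
251 [185 179 115 165 206 198 183 193 187 175 161 115 158 163] [21 22 29 25 28 25 22 22 21 23 24 29 24 23]
252 [190 185 134 177 209 211 210 211 207 184 182 138 182 188] 
[... 526 characters left out ...]
92] [21 22 22 28 29 30 29 28 29 29 21 21 20 20]
258 [178 183 179 130 117 116 116 116 116 119 183 191 191 190] [23 23 23 28 30 30 30 30 30 29 23 22 22 22]
259 [142 153 151 120 112 112 113 114 112 115 167 173 173 174] [26 25 25 29 30 30 30 29 30 30 24 24 23 23]
260 [114 114 114 108 106 107 110 109 104 103 120 124 123 128] [29 29 28 29 30 29 29 29 31 32 29 29 29 28]
model clip edges [[270.91, 251.1], [273.97, 251.27], [277.04, 251.44], [270.29, 255.17], [273.39, 255.34], [276.49, 255.52], [270.34, 259.16], [273.42, 259.34], [276.49, 259.52], [271.25, 251.76], [274.28, 251.93], [277.3, 252.1]]
model pointer [[274.44, 251.45], [274.44, 250.8], [274.55, 248.63], [274.75, 245.91], [275.06, 242.05]]
```

Robot travel and the scale ticks both put the pointer at y≈83.8. Clip edges against the ticks put the nib at about 86.1, so I'll move 2.3 mm more.

```bash
python3 -m pendant '[0,0.002,0.007,0,0,0,0, 0,0.004,0.015,0,0,0,0, 0,0.004,0.015,0,0,0,0]' 30
python3 -m pendant '[0,0,0,0,0,0,0, 0,0,0,0,0,0,0,0,0,0,0,0,0,0]'
python3 - <<'E'
from fit import *
acc=[]
for i in range(4):
    p,d=viewer.read_camera('scene');acc.append(p.astype(float))
S=np.mean(acc,0);p=S.astype(np.uint8);np.savez('pics/s9.npz',p=p,d=d)
crop('scene',p,255,290,240,265,22,'pics/s9z.png');crop('scene',p,140,430,140,300,2.7,'pics/s9.png')
for r in range(244,253): print(r,S[r,267:281].mean(1).round().astype(int))
for r in range(244,250):
    a=S[r,269:279].mean(1);w=np.clip(np.median(a)-a-8,0,None);print(r,(w*np.arange(269,279)).sum()/w.sum())
s=read_state();print(s['tcp_pos'],s['tcp_rot'],s['force'],np.abs(s['joint_velocities']).max(),s['gripper_width'])
E
```

```text
time: 13.4
tcp_pos: [0.5766, -0.0528, 0.0877]
tcp_rot: [3.139, 0.001, -0.235]
force: [-5.5, -2.4, 7.4]
gripper_width: 0.0294
time: 13.65
tcp_pos: [0.5766, -0.0529, 0.0876]
tcp_rot: [3.139, 0.001, -0.235]
force: [-5.7, -2.5, 7.4]
gripper_width: 0.0296
244 [113 112 113 114 113 111  97  74  88 108 110 110 110 110]
245 [113 112 112 113 112 110  96  75  96 109 112 112 111 112]
246 [113 113 112 112 111 110  96  75  97 110 112 112 112 112]
247 [113 112 112 112 112 111  95  75  97 111 113 112 112 112]
248 [113 112 113 112 112 110  97  76  96 111 112 112 111 112]
249 [122 117 113 116 118 115 104  87 101 114 114 112 113 114]
250 [153 144 113 134 158 150 137 136 134 139 129 112 127 129]
251 [186 179 115 166 206 198 185 193 186 175 160 115 159 164]
252 [191 184 135 178 210 212 211 211 208 184 182 138 182 189]
244 274.17383820998276
245 274.00783545543584
246 273.9937759336099
247 273.97252208047104
248 274.0182002022245
249 274.141652613828
[ 0.57659406 -0.05290794  0.08764508] [ 3.13899814e+00  7.75520076e-04 -2.35137757e-01] [-5.44758705 -3.3216543   6.77878909] 0.0020873390402617598 0.02950637133825634
```

View pics/s9z.png

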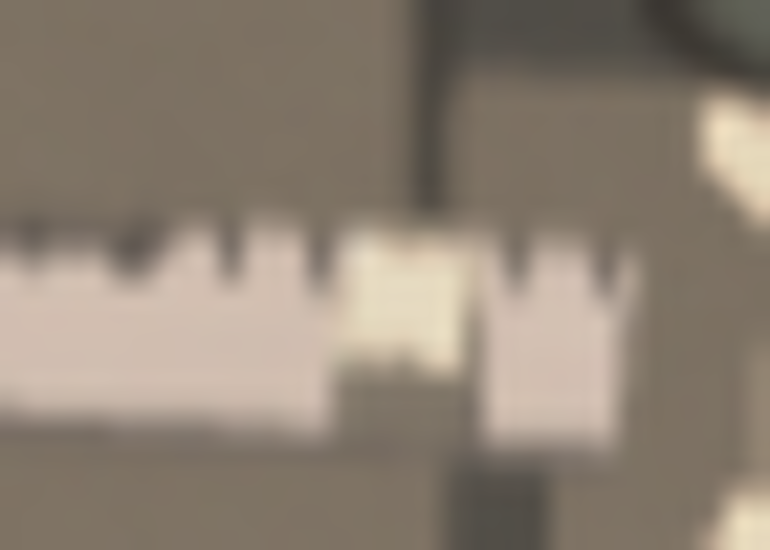

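View pics/s9.png

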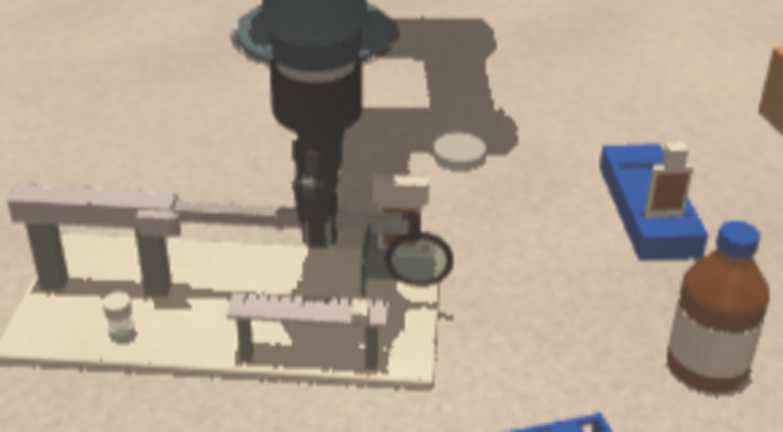

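```bash
python3 - <<'E'
from fit import *
v=(.568,-.093,-.235)
A=[np.load(f'pics/{n}.npz')['p'].astype(float) for n in('scene0','s1','s2')]
M=np.mean(A,0)
for ch in(0,2):
  print('scene ch',ch)
  for r in range(248,260): print(r,M[r,266:282,ch].round().astype(int))
T=np.mean([np.load(f'pics/{n}.npz')['p'].astype(float) for n in('top0','t1')],0)
for ch in (0,2):
  print('top ch',ch,'cols 286..303')
  for r in range(162,178): print(r,T[r,286:304,ch].round().astype(int))
for y in(84,86):
  print(y,'top nib/clip',proj('top',tf(v,[(66,y,74),(70,y,74),(77,y-7,80),(77,y+7,80),(91,y-7,80),(91,y+7,80)])).round(2).tolist())
E
```

```text
scene ch 0
248 [229 229 229 230 230 229 229 229 230 230 231 230 229 229 230 230]
249 [228 228 229 229 230 230 228 228 229 230 230 230 229 229 229 230]
250 [218 221 222 212 220 229 230 225 229 227 227 226 217 224 226 228]
251 [200 209 202 141 190 225 229 221 227 223 217 214 171 212 218 219]
252 [202 208 201 148 194 226 229 228 229 226 206 202 155 203 210 203]
253 [209 210 206 185 202 226 228 229 229 226 193 205 189 206 209 205]
254 [208 208 208 207 213 226 228 228 228 225 171 204 209 211 211 210]
255 [207 207 206 208 212 216 219 217 225 223 159 202 210 210 210 210]
256 [207 208 207 206 181 171 177 167 201 203 153 202 208 210 209 210]
257 [208 207 207 202 150 135 135 133 140 141 141 202 209 209 209 209]
258 [194 195 199 194 144 129 129 128 129 128 131 199 208 207 208 208]
259 [166 166 172 170 139 131 128 131 130 127 126 181 188 189 189 190]
scene ch 2
248 [186 186 186 186 185 185 185 185 186 187 188 187 185 185 186 186]
249 [185 187 186 185 186 187 185 185 186 187 188 187 184 184 186 186]
250 [177 180 180 165 176 191 189 182 187 185 185 183 171 182 184 185]
251 [167 174 169 116 157 192
[... 2691 characters left out ...]
2 148 124 132 149 134 118 142 157 158 157 161 158 162 163 156]
173 [149 112  94 109 102 131 148 138 137 150 142 140 151 156 147 152 160 150]
174 [124  82  68  70  68  84  99 102 108 124 128 138 144 140 129 146 156 142]
175 [114  78  66  64  66  61  62  66  72  76  81  95 102 106 116 140 140 144]
176 [144 132 108 112 102  74  68  66  60  66  63  64  66  66  81  87  94 102]
177 [150 152 146 148 143 137 134 103  80 108 102  73  63  62  58  62  65  68]
84 top nib/clip [[294.14, 172.42], [294.39, 171.23], [297.02, 169.17], [292.75, 168.29], [297.91, 164.99], [293.64, 164.11]]
86 top nib/clip [[293.53, 172.29], [293.78, 171.1], [296.41, 169.05], [292.14, 168.17], [297.3, 164.87], [293.03, 163.99]]
```

Nib estimates: top nib 85.6-86.2, clip edges 85.6-86.4. The pointer is at 86.1 by robot travel. At column 274.0 it also falls in the 273.7-274.1 band expected for the nib. The arm is at rest with the button pressed, so I'm handing in.

```bash
python3 - <<'E'
from station import ticket,read_state
print(ticket.close_job());print(read_state()['time'])
E
```

```text
the job is handed in; nothing more can be done
None
the job is handed in; nothing more can be done
```

The job is handed in after about 14 s of robot time. The wide slide is in the viewer slot, and I finished holding the lens arm drawn out at the marker clip.

- **Slide:** I took the wide-grip slide from the rack, lowered it into the viewer slot and let go. It stopped firmly at TCP z 0.0929, against 0.0926 expected for the slot floor, and pictures after release show it standing upright in the slot.
- **Lens arm:** I squeezed the grip head until the button was fully pressed (29.5 mm read against 30 mm nominal; the gripper reads about 1 mm low). I drew the arm out about 101 mm and held it there at rest with a 30 N grip.
- **Pointer against nib:** My last checks put the pointer at viewer y 86.1 mm and the nib between 85.6 and 86.4 mm.
    - In the last pictures the nib tip is hidden, behind the clip in the scene camera and under the robot in the top camera. Its position comes from the clip edges, the scale lines and the first top pictures.
    - One doubtful mark, probably a scale line, would put the nib at 84.8 mm.
- **Rest of the bench:** The clip showed no shift in the images. The last scene picture shows the narrow slide still in the rack and the bystanders within its view in place. I did not check the tip box, beaker and wash jar again at the end.

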